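# Size a flanged collar in the stepped gauge

### The job

Find the size of the flanged collar that stands alone on the round cork pad: hold it by its hub and try it flange down in the stepped gauge's pockets, one after the other from the smallest upward, touching it lightly onto each (never over 30 N) without skipping any, until it enters. Leave it there, let go, fully seated and upright in the first pocket that takes it. Leave the two spare collars, the solder spool and the foil roll where they are.

Things in the scene. Friction and masses are not known exactly. Their poses are not given: they have to be found in the camera images.
- collar_a (a point): brass collar, 34 mm tall, 50 to 100 g: round flange 12 mm thick below, round hub 20 mm in diameter, 22 mm tall above (grasp the hub, fingertips above the flange). Flanges are 31, 34 and 37 mm in diameter, one of each; the letter does not tell which. Lower edge bevelled 0.5 mm. Point on the axis, 17 mm above the underside (5 mm above the flange top), z up the axis
- collar_b (a point): brass collar, 34 mm tall, 50 to 100 g: round flange 12 mm thick below, round hub 20 mm in diameter, 22 mm tall above (grasp the hub, fingertips above the flange). Flanges are 31, 34 and 37 mm in diameter, one of each; the letter does not tell which. Lower edge bevelled 0.5 mm. Point on the axis, 17 mm above the underside (5 mm above the flange top), z up the axis
- collar_c (a point): brass collar, 34 mm tall, 50 to 100 g: round flange 12 mm thick below, round hub 20 mm in diameter, 22 mm tall above (grasp the hub, fingertips above the flange). Flanges are 31, 34 and 37 mm in diameter, one of each; the letter does not tell which. Lower edge bevelled 0.5 mm. Point on the axis, 17 mm above the underside (5 mm above the flange top), z up the axis
- gauge: stepped gauge: steel plate 200 mm long (y), 14 mm thick, on a fixed base; its rubber feet yield 1 mm per 8 N downward, 4 mm at most. Four steps side by side, 50 mm long, 52, 60, 68, 76 mm wide (x), step 1 the narrow one (+y end). Each has a blind round pocket. A collar fits the one 1 mm wider than its flange; smaller ones refuse it (sunk under 1 mm). Origin under the plate's middle, 11 mm above the table
- step1 (a point): centre of the mouth of the gauge's step 1 pocket (29 mm in diameter, 9 mm deep, 0.5 mm bevel at the mouth; a collar on its floor stands with the flange 3 mm proud), at the height of the top face (25 mm above the table); the smallest, at the narrow end
- step2 (a point): centre of the mouth of the gauge's step 2 pocket (32 mm in diameter, 9 mm deep, 0.5 mm bevel at the mouth; a collar on its floor stands with the flange 3 mm proud), at the height of the top face (25 mm above the table)
- step3 (a point): centre of the mouth of the gauge's step 3 pocket (35 mm in diameter, 9 mm deep, 0.5 mm bevel at the mouth; a collar on its floor stands with the flange 3 mm proud), at the height of the top face (25 mm above the table)
- step4 (a point): centre of the mouth of the gauge's step 4 pocket (38 mm in diameter, 9 mm deep, 0.5 mm bevel at the mouth; a collar on its floor stands with the flange 3 mm proud), at the height of the top face (25 mm above the table); the largest, at the wide end
- ready_pad: round cork pad, 90 mm in diameter, 10 mm thick, fixed; the one collar to be sized stands near its middle; origin at the centre of its underside
- store_pad: oblong cork pad, 150 x 80 x 10 mm (x, y, z), fixed; the two spare collars stand on it; origin at the centre of its underside
- solder_spool: spool of solder wire, bystander, 52 mm in diameter, 46 mm tall, upright; origin at the centre of its underside
- foil_roll: roll of copper foil tape lying flat, bystander, 62 mm in diameter, 8 mm high; origin at the centre of its underside

How it is judged:
By the outcome, as a careful person would: the job done as asked, in the order asked, and still so for the second after the job is handed in, with the robot touching nothing.
It also fails if it takes over 72 s, if anything falls off the work surface, if the arm or the gripper's body presses on something with over 40 N, if the wrist force passes 120 N, or if a joint passes its speed limit or range.

### The arm

A 6-joint arm with a two-finger parallel gripper is mounted at the origin on a cart in front of the work surface, level with it; the furniture and walls round the work are solid. World frame = base frame: x ahead of the robot, y to its left, z up, the work surface at z = 0. Lengths are in m, angles in rad, forces in N, time in s.
With the tool pointing down it reaches from about 0.3 to 1 m from the base axis. Payload 5.1 kg.
Tool frame: the origin (TCP) lies at the very end of the fingers, on their centre line; the grasp point (between the pads) lies 19 mm behind it (manip.tcp_to_grasp is the distance from the TCP to the grasp point, in m); z points along the fingers, y is the line along which they close (so a half turn about z gives the same grasp; the last joint's range is limited). The gripper opens to 95 mm and grips with 3 to 60 N. Pads are 20 mm wide; open, the fingers measure 119 mm over their backs; the gripper's body (75 mm by 180 mm) begins 59 mm behind the grasp point.
Start: joints at [-1.316, 0.124, 1.65, -0, 1.367, -0.083], TCP at [0.215, -0.613, 0.215] pointing down, gripper open.
Joint ranges: [-2.61, 2.61], [-1.02, 2.33], [0.03, 2.71], [-1.35, 4.49], [0.32, 2.68], [-2.91, 2.91]. Speed limits (rad/s): [2.57, 2.57, 3.14, 3.14, 3.14, 3.14].

### API

Orientations are given as a 3x3 rotation matrix whose columns are the frame's x, y, z axes.
In Python, from cell import readout, vision, sign_off, manip gives the robot as it stands.
- The arm moves only by the shell command python3 -m pendant 'ROWS' [OPENING]. ROWS is text: rows parted by semicolons, each of 6 numbers parted by spaces: the shift along the tool's x, y, z in m, then the turn, a rotation vector about the tool's x, y, z in rad. In form: tx ty tz wx wy wz; .... A call has 1 to 8 rows; each row shifts and turns the commanded pose from where the row before left it, along the tool's axes as they then stand; what a row does not reach is not made up. A row lasts 1/10 s, in which the tool goes at most 50 mm and 8.59 degrees, less where a joint would pass 70% of its speed; a pose out of reach is approached as far as the arm can. A call with a gripper value outside its range is refused whole. OPENING is the finger opening in m, from 0 to 0.0951, set as the call begins (- or left out, the last holds). The fingers move at their own pace and stop on an object; the grip force is fixed at half the most. Time passes only in rows, so rows that do not move let the fingers close. It gives the time, the measured TCP pose, the force, the opening and the grip force at its end, in the units of the state.
- readout.get_obs(): the state, without advancing time (a new reading comes with each control period).
- vision.camera(name): name is "scene" or "top" or "wrist"; returns the picture (384x512x3 uint8, blue, green, red); there is no depth.
- vision.camera_info(name): a dict with "intrinsics" (3x3 intrinsics, pixels), "k1" (the pictures are not rectified: a ray, as slopes to the right and down, at radius r is drawn at 1 + k1 r^2 times it, then the intrinsics apply), "T" (4x4, takes a point from camera to world coordinates); the wrist camera has in their place "T_tool_cam" (4x4, takes a point from camera to tool coordinates, whose origin is the TCP and whose axes are the flange's). Camera axes: x right, y down, z forward; pixel columns grow to the right and rows downward; lengths in m; the calibration is good to about 2 mm. A picture is of the moment at which its call begins: read the wrist's pose just before it. camera_info takes no time and is no camera call.
- sign_off(): hands the job in; it is judged then, once.
The state is a dict: "time_s": time; "joint_pos": joint angles; "qd": joint speeds; "joint_torque": joint torques, N m; "eef_pos": TCP position; "eef_rot": TCP orientation; "force": force on the tool from outside, world axes, zero at the start; "torque": the same for the moment, N m; "gripper_width": opening from 0.0 (shut) to 1.0 (fully open); "grip_force": force on a finger pad.
Only numpy, scipy, OpenCV 4.12 (cv2) and the standard library are available. Lean on these libraries where they do the work, as an engineer would, in place of code of your own. Each camera call takes 0.05 s, during which the arm holds its last target. There are 200 camera calls.

## Working session

There is one attempt and no reset: what is moved stays moved. The work goes in short steps, Python scripts to look and compute and a shell command to move; the robot and the scene stay as the last step left them, time stands still between calls to the robot, and variables do not carry over. Pictures are saved under pics/ and viewed, at most 10 in all, crops included, and the job is handed in when it is done.

```bash
mkdir -p pics; ls; python3 - <<'E'
from cell import readout, vision, manip
import cv2,numpy as np
np.set_printoptions(precision=4,suppress=True)
o=readout.get_obs();print(o)
for n in("scene","top"):
    cv2.imwrite(f"pics/{n}0.png",vision.camera(n))
for n in("scene","top","wrist"): print(n,vision.camera_info(n))
print(manip.tcp_to_grasp)
E
```

```text
pics
{'time_s': 0.0, 'joint_pos': array([-1.3156,  0.1245,  1.6516,  0.    ,  1.3675, -0.0826]), 'qd': array([-0.0005, -0.0003,  0.0011, -0.    , -0.0003, -0.0006]), 'joint_torque': array([ -0.0019, -41.7605, -35.9933,   0.0775,   0.0492,  -0.0002]), 'eef_pos': array([ 0.2153, -0.6126,  0.2134]), 'eef_rot': array([[ 0.9435,  0.3315, -0.0005],
       [ 0.3315, -0.9435,  0.002 ],
       [ 0.0002, -0.002 , -1.    ]]), 'force': array([ 0.4307, -0.8813,  0.036 ]), 'torque': array([-0.0334,  0.0472,  0.0146]), 'grip_force': 0.0, 'gripper_width': 1.0001199555466935}
scene {'intrinsics': array([[363.2951,   0.    , 258.6121],
       [  0.    , 363.2951, 193.5568],
       [  0.    ,   0.    ,   1.    ]]), 'k1': 0.01908280839407317, 'T': array([[ 0.6616, -0.3004,  0.6871, -0.0464],
       [-0.7498, -0.2727,  0.6028, -0.592 ],
       [ 0.0063, -0.914 , -0.4056,  0.4424],
       [ 0.    ,  0.    ,  0.    ,  1.    ]])}
top {'intrinsics': array([[380.3011,   0.    , 249.0041],
       [  0.    , 380.3011, 194.8049],
       [  0.    ,   0.    ,   1.    ]]), 'k1': -0.058626667951609736, 'T': array([[-0.0231, -0.9924,  0.1207,  0.4525],
       [-0.9997,  0.0244,  0.0095, -0.0089],
       [-0.0124, -0.1204, -0.9926,  1.1236],
       [ 0.    ,  0.    ,  0.    ,  1.    ]])}
wrist {'intrinsics': array([[285.5964,   0.    , 260.9421],
       [  0.    , 285.5964, 188.5633],
       [  0.    ,   0.    ,   1.    ]]), 'k1': -0.0325589570470622, 'T_tool_cam': array([[-0.0002, -0.9558, -0.2941,  0.0832],
       [ 1.    , -0.    , -0.0006, -0.0007],
       [ 0.0006, -0.2941,  0.9558, -0.1682],
       [ 0.    ,  0.    ,  0.    ,  1.    ]])}
0.0188
```

View pics/scene0.png

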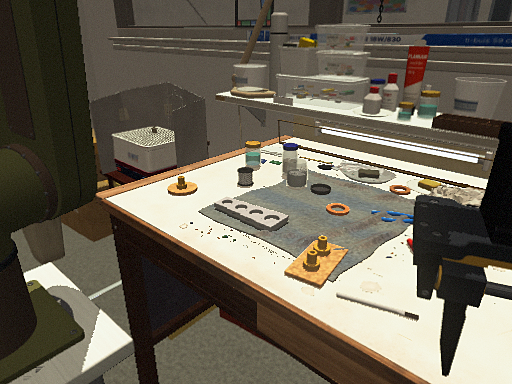

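View pics/top0.png

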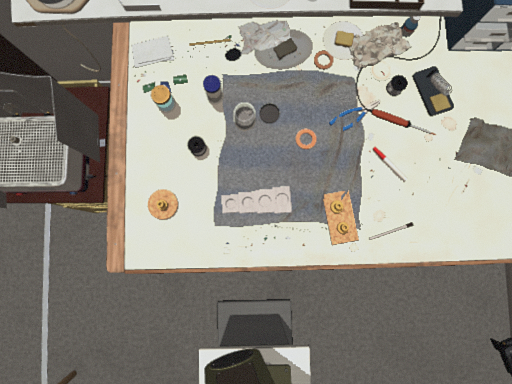

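The scene view shows the round pad with its collar at about (182,185) and the gauge at (250,213), with the spares' pad at (317,258). In the top view these are at (163,205), (256,200) and (340,217). I'll enlarge the parts that matter.

```bash
cat > h.py <<'E'
from cell import readout, vision, manip
import cv2,numpy as np
np.set_printoptions(precision=4,suppress=True)
def pose():
    o=readout.get_obs();T=np.eye(4);T[:3,:3]=o['eef_rot'];T[:3,3]=o['eef_pos'];return T
def ray(n,uv,Tt=None):
    c=vision.camera_info(n);K=c['intrinsics']
    T=c['T'] if n!='wrist' else Tt@c['T_tool_cam']
    d=(np.array(uv,float)-K[:2,2])/K[0,0];s=d.copy()
    for _ in range(20): s=d/(1+c['k1']*(s@s))
    v=T[:3,:3]@np.r_[s,1];return T[:3,3],v/np.linalg.norm(v)
def tri(*rs):
    A=sum(np.eye(3)-np.outer(v,v) for p,v in rs);b=sum((np.eye(3)-np.outer(v,v))@p for p,v in rs)
    x=np.linalg.solve(A,b);return x,max(np.linalg.norm(np.cross(x-p,v)) for p,v in rs)
def atz(r,z): return r[0]+r[1]*(z-r[0][2])/r[1][2]
def proj(n,X,Tt=None):
    c=vision.camera_info(n);T=c['T'] if n!='wrist' else Tt@c['T_tool_cam']
    q=np.linalg.inv(T)@np.r_[X,1];s=q[:2]/q[2];s=s*(1+c['k1']*(s@s));return s*c['intrinsics'][0,0]+c['intrinsics'][:2,2]
E
python3 - <<'E'
import cv2,numpy as np
s=cv2.imread("pics/scene0.png");t=cv2.imread("pics/top0.png")
f=lambda im,x,y,w,h,k:cv2.resize(im[y:y+h,x:x+w],None,fx=k,fy=k,interpolation=cv2.INTER_CUBIC)
a=np.hstack([f(t,140,180,50,50,5),f(t,215,180,80,50,5)]);b=np.hstack([f(s,160,165,50,50,5),f(s,205,190,90,50,5)])
c=np.zeros((500,720,3),np.uint8);c[:250,:a.shape[1]]=a;c[250:,:b.shape[1]]=b[:,:720];cv2.imwrite("pics/c1.png",c)
E
```

```text
(no output)
```

View pics/c1.png

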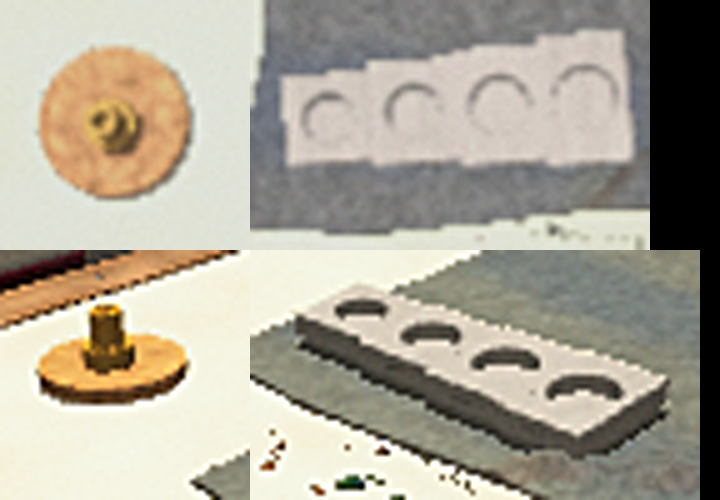

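Crop: hub top at about (160.2,204.2) in top and (181,176.6) in scene. The pockets run from (230,203.6) to (282,199) in top and from (227,202) to (272,217) in scene.

```bash
python3 - <<'E'
from h import *
T=[(160.2,204.2),(230.4,203.6),(247.6,201.6),(264.8,200.2),(281.8,199)]
S=[(181,176.6),(227.4,202),(241.2,207),(256.2,211.8),(272,217.4)]
for a,b in zip(T,S):
    r=ray('top',a);x,e=tri(r,ray('scene',b));print(x,e,atz(r,.044 if a==T[0] else .025))
p=atz(ray('top',(163,204.4)),.01);print('pad',p)
print(np.degrees(np.arctan2(*pose()[:2,1])))
E
```

```text
[0.5639 0.2557 0.0446] 0.001358418067910123 [0.5629 0.2567 0.044 ]
[0.5626 0.0555 0.0242] 0.0011480112905005587 [0.5617 0.0562 0.025 ]
[0.5664 0.0061 0.0241] 5.0201379081676e-05 [0.5663 0.0061 0.025 ]
[ 0.5692 -0.044   0.026 ] 0.00014273608945752225 [ 0.5692 -0.0439  0.025 ]
[ 0.5716 -0.0936  0.0264] 0.00041496999463190045 [ 0.5715 -0.0934  0.025 ]
pad [0.5656 0.2567 0.01  ]
160.64887785642017
```

Heights agree with the text: the hub top is at 44 mm and the plate at 25 mm. Setting out for a spot above the collar.

```bash
python3 -m pendant '0.01 -0.012 0 0 0 0; 0.03 -0.034 0 0 0 0; 0.03 -0.034 0 0 0 0; 0.03 -0.034 0 0 0 0; 0.03 -0.034 0 0 0 0; 0.03 -0.034 0 0 0 0; 0.03 -0.034 0 0 0 0; 0.03 -0.034 0 0 0 0' 0.06; python3 -m pendant '0.03 -0.034 0 0 0 0; 0.03 -0.034 0 0 0 0; 0.03 -0.034 0 0 0 0; 0.03 -0.034 0 0 0 0; 0.03 -0.034 0 0 0 0; 0.03 -0.034 0 0 0 0; 0.03 -0.034 0 0 0 0; 0.03 -0.034 0 0 0 0'
```

```text
time_s: 0.9
eef_pos: [0.3402, -0.3017, 0.2142]
eef_rot: [[0.944, 0.331, 0.0], [0.331, -0.944, 0.0], [0.0, -0.0, -1.0]]
force: [0.8, -0.2, 0.4]
gripper_width: 0.629
grip_force: 0.0
time_s: 1.7
eef_pos: [0.4758, 0.0342, 0.2145]
eef_rot: [[0.943, 0.332, 0.0], [0.332, -0.943, 0.0], [0.0, -0.0, -1.0]]
force: [0.3, -0.8, 0.3]
gripper_width: 0.629
grip_force: 0.0
```

```bash
python3 -m pendant '0.026 -0.030 0.008 0 0 0; 0.026 -0.030 0.008 0 0 0; 0.026 -0.030 0.008 0 0 0; 0.026 -0.030 0.008 0 0 0; 0.026 -0.030 0.008 0 0 0; 0.026 -0.030 0.008 0 0 0; 0 0 0 0 0 0; 0 0 0 0 0 0'; python3 - <<'E'
from h import *
T=pose();np.save('T1.npy',T);im=vision.camera('wrist');cv2.imwrite('pics/w1.png',im)
print(T[:3,3], proj('wrist',[.564,.256,.044],T),proj('wrist',[.566,.2567,.01],T))
E
```

```text
time_s: 2.5
eef_pos: [0.5627, 0.2538, 0.1658]
eef_rot: [[0.943, 0.333, -0.002], [0.333, -0.943, -0.001], [-0.002, 0.0, -1.0]]
force: [-0.8, -0.5, 0.5]
gripper_width: 0.632
grip_force: 0.0
[0.5627 0.2538 0.1658] [260.2587 181.1188] [260.3399 171.4549]
```

View pics/w1.png

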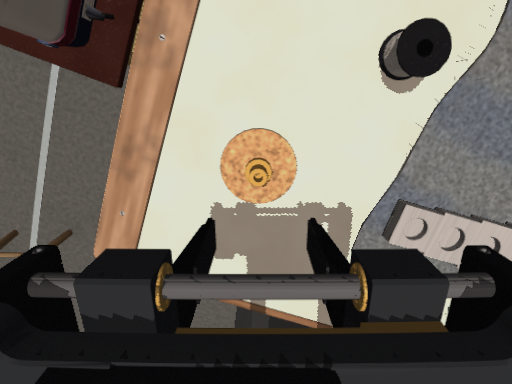

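The wrist view has the hub top near (258.5,175) and the pad centre near (258.5,166). Both are about 5 px from the prediction, so I'll check the wrist calibration against the fingertips.

```bash
python3 - <<'E'
from h import *
T=np.load('T1.npy');im=cv2.imread('pics/w1.png')
print('tips', proj('wrist',T[:3,3],T),[proj('wrist',(T@[0,s*.03,0,1])[:3],T) for s in(-1,1)],[proj('wrist',(T@[x,-.03,0,1])[:3],T) for x in(-.01,.01)])
for uv,z in(((258.5,175.5),.044),((258.5,166),.01)): print(atz(ray('wrist',uv,T),z))
f=lambda x,y,w,h,k:cv2.resize(im[y:y+h,x:x+w],None,fx=k,fy=k,interpolation=cv2.INTER_CUBIC)
cv2.imwrite('pics/c2.png',f(200,120,130,110,6))
E
```

```text
tips [262.2463 234.9048] [array([216.0621, 234.8646]), array([308.4334, 234.8657])] [array([216.792 , 248.5906]), array([215.3151, 220.6744])]
[0.5692 0.2598 0.044 ]
[0.5714 0.2609 0.01  ]
```

View pics/c2.png

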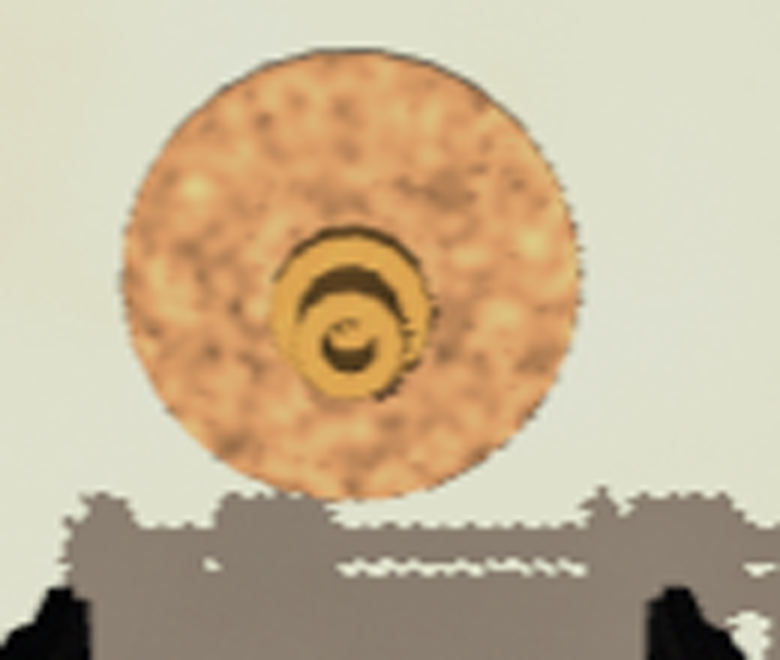

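Hub top at (258.2,177.5), flange (258.7,172), pad (258.5,165.8). The fingertips also appear about 2.7 px higher than projected, so the wrist rows have a bias. Allowing for it, the collar sits at about (0.5645,0.2565). Descending to just above the hub.

```bash
python3 -m pendant '0.003 -0.002 0.02 0 0 0; 0 0 0.03 0 0 0; 0 0 0.03 0 0 0; 0 0 0.025 0 0 0; 0 0 0.005 0 0 0; 0 0 0 0 0 0'; python3 - <<'E'
from h import *
T=pose();np.save('T2.npy',T);im=vision.camera('wrist');cv2.imwrite('pics/w2.png',im)
print(T[:3,3], 'hub',proj('wrist',[.5645,.2565,.044],T),'tip front',[proj('wrist',(T@[.01,s*.03,0,1])[:3],T) for s in(-1,1)])
cv2.imwrite('pics/c3.png',cv2.resize(im[170:270,190:330],None,fx=5.5,fy=5.5,interpolation=cv2.INTER_CUBIC))
E
```

```text
time_s: 3.15
eef_pos: [0.5654, 0.255, 0.0565]
eef_rot: [[0.944, 0.33, -0.001], [0.33, -0.944, -0.001], [-0.001, 0.0, -1.0]]
force: [0.3, 0.5, 0.6]
gripper_width: 0.63
grip_force: 0.0
[0.5654 0.255  0.0565] hub [259.6599 227.2715] tip front [array([215.3135, 220.6655]), array([309.2156, 220.6647])]
```

View pics/c3.png

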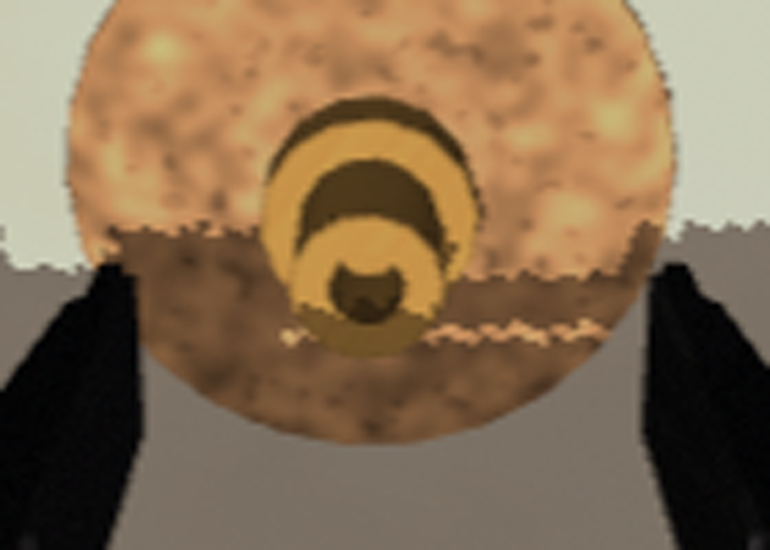

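Hub top at (256.9,222.0), flange about 40 px wide, which makes it roughly 31 mm. The tip fronts are at row 218.2 against 220.7 predicted, and their centre is at column 261.2 against 262.2. I'll correct for that.

```bash
python3 - <<'E'
from h import *
T=np.load('T2.npy')
for uv in((256.9,222),(257.9,224.5)):
    X=atz(ray('wrist',uv,T),.044);print(X,(np.linalg.inv(T)@np.r_[X,1])[:3])
T1=np.load('T1.npy')
print(tri(ray('wrist',(257.9,224.5),T),ray('wrist',(259.2,180.2),T1)))
E
```

```text
[0.5676 0.2596 0.044 ] [ 0.0036 -0.0036  0.0125]
[0.5661 0.2583 0.044 ] [ 0.0017 -0.0029  0.0125]
(array([0.5619, 0.2568, 0.0342]), np.float64(0.00023110296948426962))
```

```bash
python3 -m pendant '0.002 -0.003 0.012 0 0 0; 0 0 0.014 0 0 0; 0 0 0.005 0 0 0; 0 0 0 0 0 0; 0 0 0 0 0 0'; python3 -m pendant '0 0 0 0 0 0; 0 0 0 0 0 0; 0 0 0 0 0 0; 0 0 0 0 0 0; 0 0 0 0 0 0; 0 0 0 0 0 0' 0.01
```

```text
time_s: 3.7
eef_pos: [0.5669, 0.2596, 0.0254]
eef_rot: [[0.943, 0.331, -0.0], [0.331, -0.943, -0.0], [-0.0, -0.0, -1.0]]
force: [0.2, 0.5, 0.6]
gripper_width: 0.63
grip_force: 0.0
time_s: 4.3
eef_pos: [0.567, 0.2595, 0.0257]
eef_rot: [[0.943, 0.331, 0.0], [0.331, -0.943, -0.0], [0.0, 0.0, -1.0]]
force: [0.1, -0.5, 0.6]
gripper_width: 0.204
grip_force: 30.0
```

Gripped. Lifting, turning square to the gauge, then moving above step 1.

```bash
python3 -m pendant '0 0 -0.01 0 0 0; 0 0 -0.03 0 0 0; 0 0 -0.03 0 0 0; 0 0 -0.02 0 0 0.07; 0 0 0 0 0 0.07; 0 0 0 0 0 0.07; 0 0 0 0 0 0.064; 0 0 0 0 0 0' && python3 -m pendant '-0.002 0.02 0 0 0 0; -0.003 0.04 0 0 0 0; -0.003 0.04 0 0 0 0; -0.003 0.04 0 0 0 0; -0.003 0.04 0 0 0 0; -0.003 0.02 0 0 0 0; 0 0 0 0 0 0;0 0 0 0 0 0'; python3 - <<'E'
from h import *
T=pose();np.save('T3.npy',T);im=vision.camera('wrist');cv2.imwrite('pics/w3.png',im)
print(T)
for i,X in enumerate([[.562,.0558,.025],[.5664,.0061,.025],[.5692,-.044,.025],[.5716,-.0935,.025]]): print(proj('wrist',X,T))
cv2.imwrite('pics/c4.png',cv2.resize(im[90:290,190:440],None,fx=3,fy=3,interpolation=cv2.INTER_CUBIC))
E
```

```text
time_s: 5.1
eef_pos: [0.567, 0.2596, 0.1162]
eef_rot: [[0.998, 0.064, 0.0], [0.064, -0.998, 0.0], [0.0, -0.0, -1.0]]
force: [-0.3, 0.5, -0.4]
gripper_width: 0.204
grip_force: 30.0
time_s: 5.9
eef_pos: [0.5628, 0.0589, 0.1159]
eef_rot: [[0.998, 0.064, 0.0], [0.064, -0.998, 0.001], [0.0, -0.001, -1.0]]
force: [0.6, 0.4, -1.3]
gripper_width: 0.203
grip_force: 30.0
[[ 0.998   0.0636  0.0003  0.5628]
 [ 0.0636 -0.998   0.0005  0.0589]
 [ 0.0004 -0.0005 -1.      0.1159]
 [ 0.      0.      0.      1.    ]]
[265.0482 192.8983]
[317.3631 191.6698]
[369.584  192.0535]
[420.3599 192.7827]
```

View pics/c4.png

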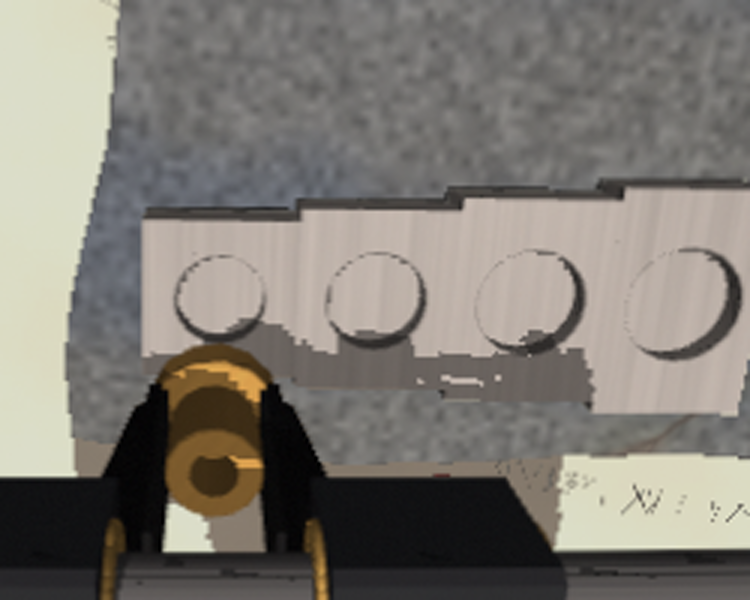

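Pocket centres in the wrist image are (263.5,189.0), (315.5,190.0), (366.8,190.4) and (417.8,191.5). The held hub top is at (261.7,247.7).

```bash
python3 - <<'E'
from h import *
T=np.load('T3.npy');Ti=np.linalg.inv(T)
tl=lambda X:(Ti@np.r_[X,1])[:3]
for b in((0,0),(1,2.5)):
    print(b,'hub tool',tl(atz(ray('wrist',(261.7+b[0],247.7+b[1]),T),T[2,3]+.0184)))
    for uv in((263.5,189),(315.5,190),(366.8,190.4),(417.8,191.5)):
        X=atz(ray('wrist',(uv[0]+b[0],uv[1]+b[1]),T),.025);print(X,tl(X))
# hub as found before the grasp in world with T2 vs tcp at grasp
E
```

```text
(0, 0) hub tool [ 0.0006 -0.0003 -0.0184]
[0.5658 0.0575 0.025 ] [0.0028 0.0016 0.0909]
[0.5679 0.0081 0.025 ] [0.0018 0.0511 0.0909]
[ 0.5707 -0.041   0.025 ] [0.0014 0.1003 0.0909]
[ 0.5727 -0.0907  0.025 ] [0.0003 0.15   0.0909]
(1, 2.5) hub tool [-0.0011  0.0003 -0.0184]
[0.5634 0.0564 0.025 ] [0.0003 0.0026 0.0909]
[0.5655 0.0068 0.025 ] [-0.0007  0.0522  0.0909]
[ 0.5682 -0.0424  0.025 ] [-0.0011  0.1015  0.0909]
[ 0.5703 -0.0923  0.025 ] [-0.0022  0.1514  0.0909]
```

```bash
python3 -m pendant '0.0015 0.0025 0.02 0 0 0; 0 0 0.025 0 0 0; 0 0 0.015 0 0 0; 0 0 0.005 0 0 0; 0 0 0 0 0 0; 0 0 0 0 0 0'; python3 - <<'E'
from h import *
T=pose();np.save('T4.npy',T);im=vision.camera('wrist');cv2.imwrite('pics/w4.png',im)
print(T)
print('mouth',[proj('wrist',(T@[x,y,T[2,3]-.025,1])[:3],T) for x,y in((-.001,0),(.0135,0))], 'flange under front',proj('wrist',(T@[.0145,0,.0156,1])[:3],T))
cv2.imwrite('pics/c5.png',cv2.resize(im[165:285,205:345],None,fx=5,fy=5,interpolation=cv2.INTER_CUBIC))
E
```

```text
time_s: 6.55
eef_pos: [0.5652, 0.0569, 0.0516]
eef_rot: [[0.998, 0.064, 0.001], [0.064, -0.998, 0.0], [0.001, 0.0, -1.0]]
force: [-0.7, 0.5, -0.2]
gripper_width: 0.203
grip_force: 30.0
[[ 0.9979  0.0644  0.0015  0.5652]
 [ 0.0644 -0.9979  0.      0.0569]
 [ 0.0015  0.     -1.      0.0516]
 [ 0.      0.      0.      1.    ]]
mouth [array([261.9796, 219.686 ]), array([261.9967, 201.1828])] flange under front [262.0463 205.2076]
```

View pics/c5.png

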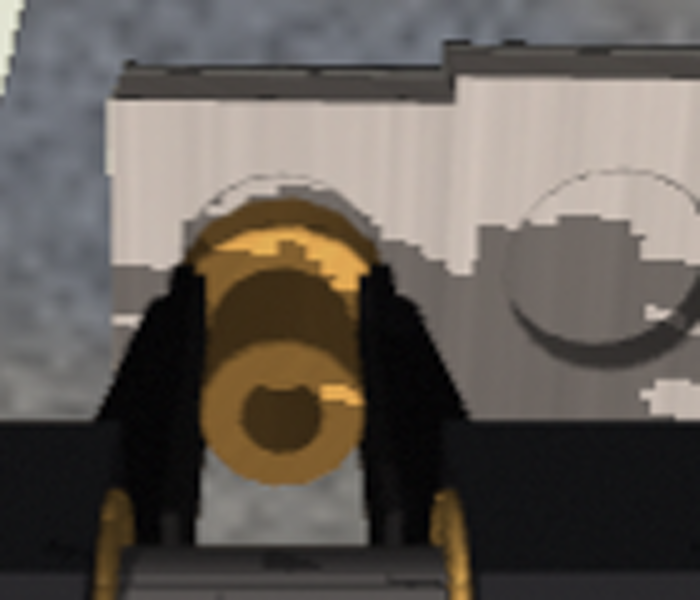

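The pocket-1 front rim is at (261.2,200.0) and the flange's lower front edge at (261.6,204.6). The row gap and columns match an aligned collar to about 0.5 mm. Touching step 1 gently.

```bash
python3 -m pendant '0 0 0.006 0 0 0; 0 0 0.003 0 0 0; 0 0 0 0 0 0; 0 0 0 0 0 0'; python3 -m pendant '0 0 0.001 0 0 0; 0 0 0 0 0 0'; python3 -m pendant '0 0 0.001 0 0 0; 0 0 0 0 0 0'
```

```text
time_s: 7.0
eef_pos: [0.5643, 0.0565, 0.0415]
eef_rot: [[0.998, 0.064, -0.0], [0.064, -0.998, 0.0], [-0.0, -0.0, -1.0]]
force: [0.2, -0.3, -0.7]
gripper_width: 0.201
grip_force: 30.0
time_s: 7.2
eef_pos: [0.5644, 0.0565, 0.0407]
eef_rot: [[0.998, 0.064, -0.0], [0.064, -0.998, 0.0], [0.0, -0.0, -1.0]]
force: [0.1, -0.4, -0.8]
gripper_width: 0.205
grip_force: 30.0
time_s: 7.4
eef_pos: [0.5646, 0.0565, 0.0401]
eef_rot: [[0.998, 0.064, 0.0], [0.064, -0.998, 0.0], [0.0, 0.0, -1.0]]
force: [-1.1, 0.3, 2.3]
gripper_width: 0.203
grip_force: 30.0
```

```bash
python3 -m pendant '0 0 0.001 0 0 0; 0 0 0 0 0 0'
```

```text
time_s: 7.6
eef_pos: [0.5648, 0.0565, 0.0396]
eef_rot: [[0.998, 0.064, 0.0], [0.064, -0.998, -0.0], [0.0, 0.0, -1.0]]
force: [-1.8, -0.9, 5.5]
gripper_width: 0.204
grip_force: 30.0
```

Step 1 refuses it at 5–6 N. Lifting and moving one step on.

```bash
python3 -m pendant '0 0 -0.006 0 0 0; 0 0 -0.008 0 0 0; -0.0004 0.02 0 0 0 0; -0.0004 0.03 0 0 0 0; 0 0 0 0 0 0; 0 0 0 0 0 0'; python3 - <<'E'
from h import *
T=pose();np.save('T5.npy',T);im=vision.camera('wrist');cv2.imwrite('pics/w5.png',im)
print(T)
for c in(-.001,-.002,-.003): print(c,'mouth',[proj('wrist',(T@[c+r,0,T[2,3]-.025,1])[:3],T)for r in(.016,.0165)], 'flange front',proj('wrist',(T@[c+.0155,0,.0151,1])[:3],T))
cv2.imwrite('pics/c6.png',cv2.resize(im[165:285,205:345],None,fx=5,fy=5,interpolation=cv2.INTER_CUBIC))
E
```

```text
time_s: 8.2
eef_pos: [0.5669, 0.0063, 0.0529]
eef_rot: [[0.998, 0.062, 0.0], [0.062, -0.998, 0.0], [0.0, -0.0, -1.0]]
force: [-0.3, -0.4, -1.1]
gripper_width: 0.203
grip_force: 30.0
[[ 0.998   0.0624  0.0003  0.5669]
 [ 0.0624 -0.998   0.0004  0.0063]
 [ 0.0003 -0.0003 -1.      0.0529]
 [ 0.      0.      0.      1.    ]]
-0.001 mouth [array([261.9915, 198.6519]), array([261.9921, 198.0005])] flange front [262.0469 205.4686]
-0.002 mouth [array([261.9903, 199.9518]), array([261.9909, 199.3023])] flange front [262.0455 206.8381]
-0.003 mouth [array([261.9891, 201.2481]), array([261.9897, 200.6004])] flange front [262.0442 208.2034]
```

View pics/c6.png

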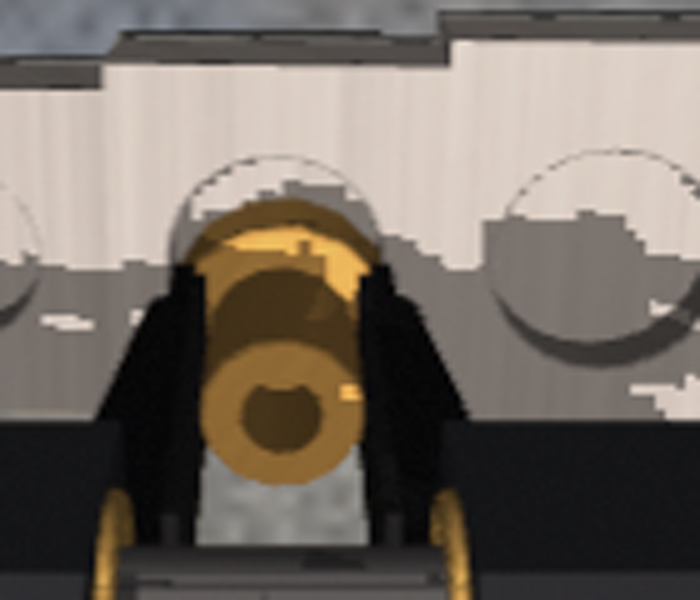

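The pocket-2 rim apex is at row 196.0 and its sides average column 260.0. The flange edge is at row 204.6 and the hub at column 261.6. So the pocket lies about 0.9 mm further in +x and 1 mm in -y. Correcting, then touching.

```bash
python3 -m pendant '0.0009 -0.001 0.004 0 0 0; 0 0 0.005 0 0 0; 0 0 0 0 0 0; 0 0 0 0 0 0'; python3 -m pendant '0 0 0.001 0 0 0; 0 0 0.001 0 0 0; 0 0 0 0 0 0'; python3 -m pendant '0 0 0.001 0 0 0; 0 0 0 0 0 0';  python3 -m pendant '0 0 0.001 0 0 0; 0 0 0 0 0 0'
```

```text
time_s: 8.65
eef_pos: [0.5673, 0.008, 0.0431]
eef_rot: [[0.998, 0.064, -0.001], [0.064, -0.998, 0.0], [-0.001, -0.0, -1.0]]
force: [0.3, 0.1, -1.3]
gripper_width: 0.206
grip_force: 30.0
time_s: 8.95
eef_pos: [0.5676, 0.0076, 0.0416]
eef_rot: [[0.998, 0.064, -0.0], [0.064, -0.998, 0.0], [-0.0, -0.0, -1.0]]
force: [-0.3, -0.9, -1.2]
gripper_width: 0.206
grip_force: 30.0
time_s: 9.15
eef_pos: [0.5676, 0.0076, 0.0406]
eef_rot: [[0.998, 0.064, -0.0], [0.064, -0.998, 0.0], [-0.0, -0.0, -1.0]]
force: [-0.3, 0.3, -1.1]
gripper_width: 0.203
grip_force: 30.0
time_s: 9.35
eef_pos: [0.5676, 0.0076, 0.0395]
eef_rot: [[0.998, 0.064, -0.0], [0.064, -0.998, 0.0], [-0.0, -0.0, -1.0]]
force: [0.1, 0.3, -0.9]
gripper_width: 0.202
grip_force: 30.0
```

No force where step 1 already resisted, so it's entering. Continuing.

```bash
python3 -m pendant '0 0 0.001 0 0 0; 0 0 0 0 0 0'; python3 -m pendant '0 0 0.001 0 0 0; 0 0 0 0 0 0';  python3 -m pendant '0 0 0.001 0 0 0; 0 0 0 0 0 0'
```

```text
time_s: 9.55
eef_pos: [0.5675, 0.0076, 0.0385]
eef_rot: [[0.998, 0.064, -0.0], [0.064, -0.998, 0.0], [-0.0, -0.0, -1.0]]
force: [0.0, -1.0, -0.1]
gripper_width: 0.203
grip_force: 30.0
time_s: 9.75
eef_pos: [0.5675, 0.0076, 0.0375]
eef_rot: [[0.998, 0.064, -0.0], [0.064, -0.998, 0.0], [-0.0, -0.0, -1.0]]
force: [0.7, 0.8, -1.1]
gripper_width: 0.205
grip_force: 30.0
time_s: 9.95
eef_pos: [0.5675, 0.0076, 0.0365]
eef_rot: [[0.998, 0.064, -0.0], [0.064, -0.998, 0.0], [-0.0, -0.0, -1.0]]
force: [-0.9, 0.4, -0.8]
gripper_width: 0.203
grip_force: 30.0
```

Sunk about 4 mm with no load. The floor should be near TCP 0.0315.

```bash
python3 -m pendant '0 0 0.001 0 0 0; 0 0 0.001 0 0 0; 0 0 0.001 0 0 0; 0 0 0 0 0 0'; python3 -m pendant '0 0 0.001 0 0 0; 0 0 0 0 0 0';  python3 -m pendant '0 0 0.001 0 0 0; 0 0 0 0 0 0'
```

```text
time_s: 10.35
eef_pos: [0.5675, 0.0076, 0.0334]
eef_rot: [[0.998, 0.064, -0.0], [0.064, -0.998, 0.0], [-0.0, -0.0, -1.0]]
force: [0.3, -0.1, -0.0]
gripper_width: 0.204
grip_force: 30.0
time_s: 10.55
eef_pos: [0.5676, 0.0076, 0.0325]
eef_rot: [[0.998, 0.064, -0.0], [0.064, -0.998, 0.0], [-0.0, -0.0, -1.0]]
force: [0.4, 0.2, -1.4]
gripper_width: 0.201
grip_force: 30.0
time_s: 10.75
eef_pos: [0.5677, 0.0076, 0.0316]
eef_rot: [[0.998, 0.064, 0.0], [0.064, -0.998, -0.0], [0.0, 0.0, -1.0]]
force: [0.2, 0.1, -0.7]
gripper_width: 0.202
grip_force: 30.0
```

```bash
python3 -m pendant '0 0 0.0007 0 0 0; 0 0 0 0 0 0'; python3 -m pendant '0 0 0.0005 0 0 0; 0 0 0 0 0 0'
```

```text
time_s: 10.95
eef_pos: [0.5677, 0.0076, 0.0313]
eef_rot: [[0.998, 0.064, -0.0], [0.064, -0.998, 0.0], [-0.0, -0.0, -1.0]]
force: [-1.3, -0.2, 2.2]
gripper_width: 0.202
grip_force: 30.0
time_s: 11.15
eef_pos: [0.5678, 0.0076, 0.031]
eef_rot: [[0.998, 0.064, 0.0], [0.064, -0.998, -0.0], [0.0, 0.0, -1.0]]
force: [-2.8, -0.1, 3.6]
gripper_width: 0.202
grip_force: 30.0
```

It's on the floor at about 4 N. Releasing, rising and looking.

```bash
python3 -m pendant '0 0 0 0 0 0; 0 0 0 0 0 0; 0 0 0 0 0 0; 0 0 0 0 0 0; 0 0 0 0 0 0' 0.05; python3 -m pendant '0 0 -0.008 0 0 0; 0 0 -0.02 0 0 0; 0 0 -0.03 0 0 0; 0 0 -0.03 0 0 0; 0 0 0 0 0 0; 0 0 0 0 0 0'; python3 - <<'E'
from h import *
T=pose();im=vision.camera('wrist');sc=vision.camera('scene')
f=lambda a,x,y,w,h,k:cv2.resize(a[y:y+h,x:x+w],None,fx=k,fy=k,interpolation=cv2.INTER_CUBIC)
c=np.hstack([f(im,160,100,200,200,2.75),cv2.resize(f(sc,200,180,50,110,5),(250,550))]);cv2.imwrite('pics/c7.png',c);print(c.shape,T[:3,3])
for z in(.050,.028,.025): print(z,proj('wrist',[.5677,.0076,z],T))
E
```

```text
time_s: 11.65
eef_pos: [0.5676, 0.0076, 0.0303]
eef_rot: [[0.998, 0.064, -0.0], [0.064, -0.998, 0.0], [-0.0, -0.0, -1.0]]
force: [-0.6, -0.3, -0.3]
gripper_width: 0.517
grip_force: 0.0
time_s: 12.25
eef_pos: [0.5683, 0.0076, 0.1197]
eef_rot: [[0.998, 0.064, 0.002], [0.064, -0.998, -0.0], [0.002, 0.0, -1.0]]
force: [0.0, 0.3, -0.1]
gripper_width: 0.527
grip_force: 0.0
(550, 800, 3) [0.5683 0.0076 0.1197]
0.05 [261.7336 199.9869]
0.028 [261.6757 192.3876]
0.025 [261.6685 191.4411]
```

View pics/c7.png

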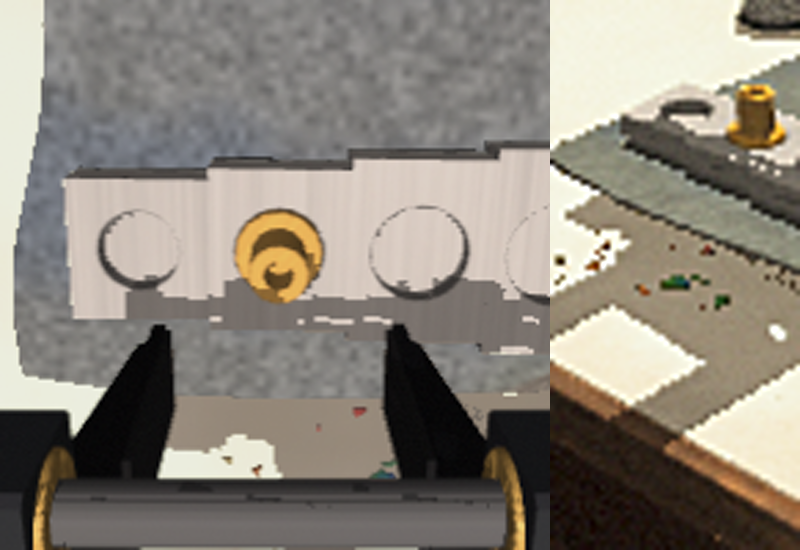

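The collar stands upright in step 2, with its flange just proud of the plate (crop (280,252)) and the fingers clear. Handing in.

```bash
python3 -c "
from cell import sign_off
print(sign_off())"
```

```text
the job is handed in; nothing more can be done
None
```

The collar from the round pad is the 31 mm one: step 1 refused it at about 6 N, it entered step 2, and I left it there released, upright and on the pocket floor at about 12 s; job handed in.

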